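# Pin a pedal linkage tab into its yoke

### The job

Couple the pedal linkage on the jig: slide the steel tab by its red peg into the blue yoke until it meets its stop, and take the brass pin from the wooden stand, pass it down through the upper ear, the tab's eye and the lower ear until its collar sits flush on the yoke. Ease the pin in gently, never forcing it, let go of it, and leave the dark spare pin, the tape, the glue jar and the screwdriver alone.

Things in the scene. Friction and masses are not known exactly. Their poses are not given: they have to be found in the camera images.
- jig: Dark wooden base plate fixed on the bench, 260 x 90 x 12 mm, carrying the blue yoke and the steel tab. Origin at bench level, z up; x is the direction in which the tab slides into the yoke, and tab, peg and holes all lie on the line y = 0. The plate spans x from -170 to 90 mm. The yoke is clamped somewhere along x, different every time and not measured: see or feel where.
- yoke_near (a point): Where the mouth of the upper ear's hole is (z = 66 mm, the yoke's level top) if the yoke is clamped at the near end of its range, jig x = 0. The true hole lies 0 to 44 mm from here towards yoke_far. The yoke stands firm under gentle pushes. Pressed with over 40 N, the pin or linkage would be damaged.
- yoke_far (a point): The same for the far end of the range, jig x = 44 mm. Yoke: two level ears 44 x 44 mm centred on the hole axis, 12 mm round holes with a 1 mm chamfer; upper ear at jig z 56 to 66 mm, gap 42 to 56, lower ear 30 to 42, then free down to z = 12. A solid back block from 22 to 44 mm past the hole axis (+x), same height as the upper ear, is the tab's stop.
- slide (a point): Point on the jig, x = -97 mm, at the tab's top face (jig z 54 mm). Tab: steel bar 134 x 26 x 10 mm, moves only along jig x, with a 12 mm eye at its yoke end and an upright red peg, 12 mm diameter, jig z 54 to 97 mm, its axis 100 mm from the eye's. It drags with about 6 N of friction, stays where it is left, and has 20 mm of travel in all.
- slide_end (a point): Point on the jig, x = 90 mm, at the far end of the plate's top (jig z 12 mm). At the start the tab is drawn 10 to 18 mm back (-x) from its stop, not measured. Hard against the stop its eye is 3 mm too far in: the peg's axis is then 97 mm to the -x side of the ear holes' axis. The pin's tapered nose draws the tab back those 3 mm as it goes down, no more than about 6.
- pin: The brass pin, standing nose down in one of the two holes of the stand. Origin at the tip of the nose, z along the pin towards its knob. Nose: cone from 4 mm diameter at z = 0 to 10 mm at z = 12 mm; shank 10 mm diameter up to z = 50 mm; collar 24 mm diameter, z 50 to 55 mm; round knob to grip, 14 mm diameter, z 55 to 88 mm. About 90 g. Fully home in the yoke its collar rests on the upper ear and its origin is at z = 16 mm in the jig's frame.
- stand: Light wooden stand, fixed, 140 x 50 x 58 mm. Origin at the centre of its underside, z up. It has two upright holes, 12 mm diameter, on its centre line at x = -40 and x = +40 mm; the pins hang in them by their collars on its top, nose tips 8 mm above the bench. Which pin is in which hole varies.
- spare: Spare pin, dark steel, of the same shape and size and with the same frame as the brass pin; it stays in the stand.
- tape: Roll of paper tape lying flat on the bench, 90 mm across, 20 mm high; origin at the centre of its underside.
- glue: Amber glue jar standing on the bench, 52 mm across, 110 mm high; origin at the centre of its underside.
- driver: Red-handled screwdriver lying on the bench, about 200 mm long and under 35 mm high; origin near its middle.
There are look-alikes about, which are no part of the job. Several things have the shape of the pin; the one meant has the colours described above.

How it is judged (in metres and radians):
At the end, for the whole second after the job is handed in: The brass pin is upright (within 0.1 rad) through the upper ear, the tab's eye and the lower ear, its collar within 2.5 mm of the upper ear's top face; the pin is released and at rest (z of pin in the frame of jig between 0.013 and 0.0185 m and y of pin in the frame of jig between -0.005 and 0.005 m and x of pin in the frame of jig between -0.005 and 0.049 m and angle between pin's own z axis and vertical below 0.1 rad and linear speed of pin below 0.01 m/s and contact force between the fingers and anything else below 0.1 N); the robot touches nothing.
It fails at once if the brass pin is pressed against the linkage or jig with more than 40 N (contact force between pin and jig above 40 N).
It fails at once if the spare pin is shifted by more than 20 mm (distance of spare from where it was at the start of the episode above 0.02 m).
It fails at once if the tape roll is shifted by more than 20 mm (distance of tape from where it was at the start of the episode above 0.02 m).
It fails at once if the glue jar is shifted by more than 20 mm (distance of glue from where it was at the start of the episode above 0.02 m).
It fails at once if the screwdriver is shifted by more than 20 mm (distance of driver from where it was at the start of the episode above 0.02 m).
It also fails if it takes over 69 s, if anything falls off the work surface, if the arm or the gripper's body presses on something with over 40 N, if the wrist force passes 120 N, or if a joint passes its speed limit or range.

### The arm

A 7-joint arm with a two-finger parallel gripper is mounted at the origin on the work surface. World frame = base frame: x ahead of the robot, y to its left, z up, the work surface at z = 0. Lengths are in mm, angles in rad, forces in N, time in s.
With the tool pointing down it reaches from about 425 to 875 mm from the base axis. Payload 8.4 kg.
Tool frame: the origin (TCP) lies at the very end of the fingers, on their centre line; the grasp point (between the pads) lies 19 mm behind it; z points along the fingers, x is the direction in which the jaws open and shut, and the axes are right-handed (so a half turn about z gives the same grasp; the last joint's range is limited). The gripper opens to 85 mm and grips with 20 to 120 N. Pads are 22 mm wide; open, the fingers measure 114 mm over their backs; the gripper's body (76 mm by 85 mm) begins 54 mm behind the grasp point. The pads swing forward as they close: fully open they stand 13 mm farther back than shut.
Start: joints at [1.223, 0.333, 0.04, 1.465, -0.013, 1.343, -0.059], TCP at [160.035, -629.962, 231.308] pointing down, gripper open.
Joint ranges: [-2.58, 2.58], [-0.38, 2.09], [-1.3, 1.39], [0.25, 2.4], [-1.5, 4.64], [0.08, 2.09], [-2.65, 2.65]. Speed limits (rad/s): [2.22, 2.22, 2.79, 2.79, 3.14, 3.14, 3.14].

### API

Orientations are given as a unit quaternion [x, y, z, w].
In Python, from rig import manip gives the robot as it stands. The module is installed in compiled form; this text tells all that it offers.
- The arm moves only by the tool jog_arm, never from a script. Its arguments are lists of equal length, an entry for each row: "fingers": the closure, from -1 (fully open) to 1 (shut), so that 0 is half open; "offset": the shift along the tool's x, y, z in cm, a list of three; "yaw": the turn about the tool's z in degrees. A call has 1 to 8 rows; each row shifts and turns the commanded pose from where the row before left it, along the tool's axes as they then stand; what a row does not reach is not made up. A row lasts 1/8 s, in which the tool goes at most 62.5 mm and 10.7 degrees, less where a joint would pass 70% of its speed; a pose out of reach is approached as far as the arm can. A call with a gripper value outside its range is refused whole. The fingers move at their own pace and stop on an object; "force" is the grip in N (left out, the last holds). Time passes only in rows, so rows that do not move let the fingers close. It gives the time, the measured TCP pose, the force and the opening at its end, in the units of the state.
- manip.read_state(): the state, without advancing time (a new reading comes with each control period).
- manip.grab_frame(name): name is "side" or "top" or "wrist"; returns the picture (384x512x3 uint8, blue, green, red); there is no depth.
- manip.camera_info(name): a dict with "vfov" (degrees; the focal length in pixels is half the picture's height over the tangent of half this angle, whatever the lens; pixels are square), "cx", "cy" (the principal point, pixels), "T" (4x4, takes a point from camera to world coordinates). Camera axes: x right, y down, z forward; pixel columns grow to the right and rows downward; lengths in mm; the calibration is good to about 2 mm. A picture is of the moment at which its call begins: read the wrist's pose just before it. camera_info takes no time and is no camera call; for the wrist camera it gives the pose at the moment of the call.
- manip.close_job(): hands the job in, once; it reports no verdict.
The state is a dict: "t": time; "joints": joint angles; "joint_velocities": joint speeds; "joint_torque": joint torques, N m; "tool_pos": TCP position; "tcp_rot": TCP orientation; "ft_force": force on the tool from outside, world axes, zero at the start; "wrist_torque": the same for the moment, N m; "width": finger opening in mm.
Only numpy, scipy, OpenCV 4.12 (cv2) and the standard library are available. Lean on these libraries where they do the work, as an engineer would, in place of code of your own. Each camera call takes 0.05 s, during which the arm holds its last target.

## Working session

There is one attempt and no reset: what is moved stays moved. The work goes in short steps, Python scripts to look and compute and a tool call to move; the robot and the scene stay as the last step left them, time stands still between calls to the robot, and variables do not carry over. Pictures are saved under pics/ and viewed, and the job is handed in when it is done.

Besides the shell and the picture viewer there is one more tool, called after "Call:" in YAML: its name, and indented under it one key for each argument. jog_arm: Moves the arm, as the interface text tells. Its arguments: {"type":"object","properties":{"fingers":{"type":"array","items":{"type":"number"}},"offset":{"type":"array","items":{"type":"array","items":{"type":"number"}}},"yaw":{"type":"array","items":{"type":"number"}},"force":{"type":"number"}},"required":["fingers","offset","yaw"]}

```bash
mkdir -p pics
cat > h.py <<'E'
from rig import manip
import numpy as np, cv2
def save(n,im): cv2.imwrite('pics/'+n+'.png',im)
def ray(info,u,v):
    f=192/np.tan(np.radians(info['vfov'])/2); T=np.array(info['T'])
    d=T[:3,:3]@np.array([(u-info['cx'])/f,(v-info['cy'])/f,1.]); return T[:3,3],d
def plane(info,u,v,z):
    o,d=ray(info,u,v); return o+d*(z-o[2])/d[2]
def proj(info,p):
    f=192/np.tan(np.radians(info['vfov'])/2); T=np.array(info['T'])
    c=T[:3,:3].T@(np.array(p,float)-T[:3,3]); return info['cx']+f*c[0]/c[2],info['cy']+f*c[1]/c[2]
E
python3 - <<'E'
from h import *
np.set_printoptions(precision=3,suppress=True)
s=manip.read_state(); print(s)
for n in ('side','top','wrist'):
    print(n,manip.camera_info(n)); im=manip.grab_frame(n); save(n+'0',im)
E
```

```text
{'t': 0.0, 'joints': array([ 1.223,  0.334,  0.04 ,  1.466, -0.013,  1.343, -0.058]), 'joint_velocities': array([ 0.   ,  0.001, -0.001, -0.   , -0.001,  0.001, -0.001]), 'joint_torque': array([  0.   , -65.855,   1.366, -40.556,   0.017,   0.013,  -0.   ]), 'tool_pos': array([ 159.916, -629.55 ,  230.442]), 'tcp_rot': array([ 0.789, -0.614, -0.001, -0.   ]), 'ft_force': array([0.421, 0.02 , 0.283]), 'wrist_torque': array([ 0.039, -0.032, -0.025]), 'width': 85.39029621474556}
side {'vfov': 56.79373933212056, 'cx': 248.72953084512423, 'cy': 185.12934463112597, 'T': array([[   0.884,   -0.339,    0.322,  359.623],
       [  -0.467,   -0.657,    0.591, -526.558],
       [   0.011,   -0.673,   -0.739,  643.883],
       [   0.   ,    0.   ,    0.   ,    1.   ]])}
top {'vfov': 48.288659839452116, 'cx': 252.57552699462175, 'cy': 188.02414141309447, 'T': array([[   0.005,   -0.982,    0.189,  398.514],
       [  -1.   ,   -0.003,    0.01 ,  -98.372],
       [  -0.009,   -0.189,   -0.982, 1026.434],
       [   0.   ,    0.   ,    0.   ,    1.   ]])}
wrist {'vfov': 66.16903458472484, 'cx': 259.23208866875444, 'cy': 193.591507155085, 'T': array([[   0.247,   -0.92 ,   -0.305,  237.84 ],
       [  -0.969,   -0.234,   -0.077, -611.61 ],
       [  -0.001,    0.315,   -0.949,  372.633],
       [   0.   ,    0.   ,    0.   ,    1.   ]])}
```

View pics/side0.png

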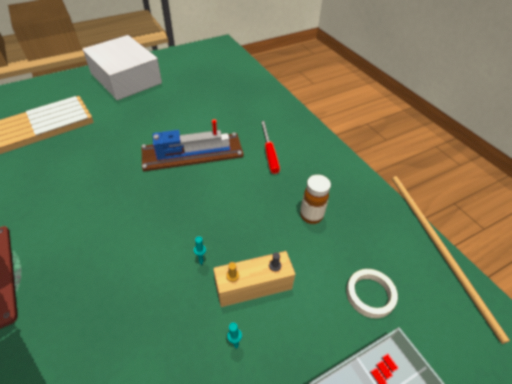

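View pics/top0.png

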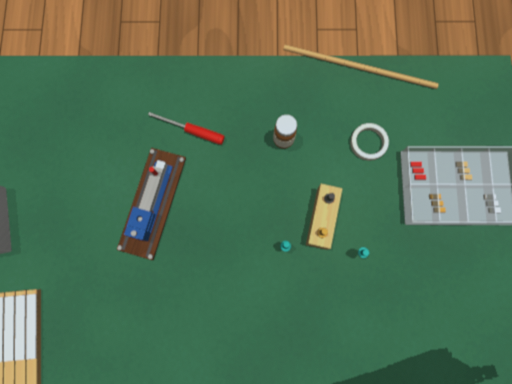

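View pics/wrist0.png

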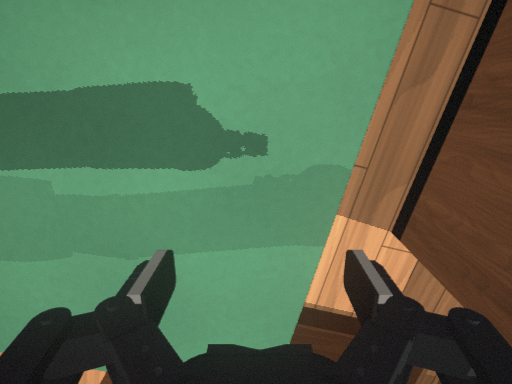

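Run:
```python
from h import *
np.set_printoptions(precision=1,suppress=True)
im=cv2.imread('pics/top0.png'); side=cv2.imread('pics/side0.png')
a=cv2.resize(im[140:265,110:195],None,fx=4.6,fy=4.6,interpolation=cv2.INTER_CUBIC)
b=cv2.resize(im[175:260,270:375],None,fx=3.6,fy=3.6,interpolation=cv2.INTER_CUBIC)
b=cv2.copyMakeBorder(b,0,a.shape[0]-b.shape[0],0,0,cv2.BORDER_CONSTANT)
save('crop1',np.hstack([a,b]))
I=manip.camera_info('top')
hsv=cv2.cvtColor(im,cv2.COLOR_BGR2HSV)
def comps(m,mn=8):
    n,l,st,c=cv2.connectedComponentsWithStats(m.astype(np.uint8)); return [(st[i][:5],c[i]) for i in range(1,n) if st[i][4]>=mn]
H,S,V=cv2.split(hsv)
print('red',[(x[0],x[1]) for x in comps(((H<6)|(H>174))&(S>200)&(V>100),4)])
print('blue',comps((H>105)&(H<125)&(S>150)))
print('wood',comps((H>12)&(H<28)&(S>70)&(V>120),100))
br=(H<14)&(S>60)&(V<150)&(V>40)
for c in comps(br,300): print('brown',c)
m=np.zeros_like(H); n,l,st,c=cv2.connectedComponentsWithStats((((H<14)|(H>170))&(S>60)&(V<150)).astype(np.uint8))
# manual jig corners screws at z=12
for p in [(152,151),(182,159),(151,256),(120,247)]: print(p,plane(I,*p,12))
print('brass',plane(I,323,232,90),'dark',plane(I,330,198,90),'peg',plane(I,153,170,97))
```

```text
red [(array([185, 124,  39,  20, 317], dtype=int32), array([204. , 133.2])), (array([150, 168,   4,   3,   7], dtype=int32), array([151.4, 169.3]))]
blue [(array([125, 166,  47,  74, 774], dtype=int32), array([145.7, 215.1]))]
wood [(array([   0,    0,  122,   56, 6571], dtype=int32), array([59.3, 27.2])), (array([ 119,    0,  119,   56, 6343], dtype=int32), array([178.5,  27.4])), (array([  238,     0,   274,    88, 15558], dtype=int32), array([374.3,  28.9])), (array([ 308,  184,   34,   65, 1278], dtype=int32), array([324.3, 217.2])), (array([  0, 289,  37,   8, 151], dtype=int32), array([ 18.3, 292.7])), (array([  0, 358,  37,  26, 864], dtype=int32), array([ 18.5, 371.8]))]
brown (array([122, 150,  58, 108, 676], dtype=int32), array([150.3, 210.6]))
brown (array([150, 161,  34,  96, 478], dtype=int32), array([166. , 208.2]))
(152, 151) [685.8 159.8  12. ]
(182, 159) [665.7  85.2  12. ]
(151, 256) [430.8 149.6  12. ]
(120, 247) [451.4 223.9  12. ]
brass [ 481.6 -242.7   90. ] dark [ 556.8 -260.1   90. ] peg [617.8 133.8  97. ]
```

View pics/crop1.png

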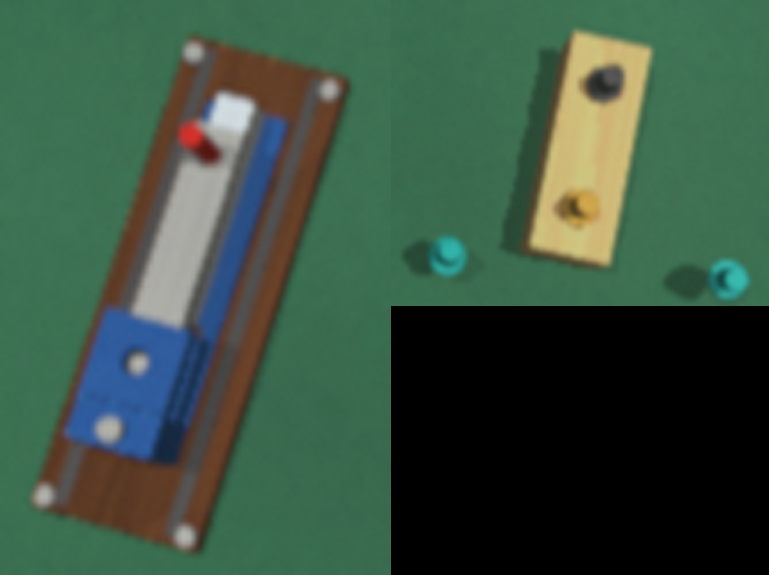

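Candidates in the top view: brass pin (323,232) and dark pin (330,198) in the stand, cyan look‑alikes (286,246) and (363,253). The crop confirms that the brass-coloured one in the stand's near hole is the pin meant. I'll move towards it for a closer look.

Call:
jog_arm:
  fingers: [-1, -1, -1, -1, -1, -1, -1, -1]
  offset:
    - [-3.2, -4.7, 0]
    - [-3.2, -4.7, 0]
    - [-3.2, -4.7, 0]
    - [-3.2, -4.7, 0]
    - [-3.2, -4.7, 0]
    - [-3.2, -4.7, 0]
    - [-3.2, -4.7, 0]
    - [-3.2, -4.7, 0]
  yaw: [0, 0, 0, 0, 0, 0, 0, 0]

```text
t: 1.15
tool_pos: [462.3, -287.7, 231.3]
tcp_rot: [0.789, -0.614, 0.0, 0.0]
ft_force: [0.1, -0.1, -0.2]
width: 85.6
```

Call:
jog_arm:
  fingers: [-1, -1, -1, -1]
  offset:
    - [-2.8, -4.7, 0]
    - [0, 0, 0]
    - [0, 0, 0]
    - [0, 0, 0]
  yaw: [0, 9, 9, 9]

```text
t: 1.65
tool_pos: [500.0, -250.4, 231.0]
tcp_rot: [-0.622, 0.783, 0.0, -0.0]
ft_force: [-0.2, 1.0, 0.6]
width: 85.3
```

```bash
cat >> h.py <<'E'
from scipy.spatial.transform import Rotation as Ro
def pose():
    s=manip.read_state(); R=Ro.from_quat(s['tcp_rot']).as_matrix(); return s,np.array(s['tool_pos']),R
def need(tgt):
    s,p,R=pose(); o=R.T@(np.array(tgt,float)-p)/10
    print('need tool cm',o.round(2),'norm',np.linalg.norm(o).round(2)); return o
def show():
    s,p,R=pose(); print('t',round(s['t'],2),'p',p.round(1),'xang',np.degrees(np.arctan2(R[1,0],R[0,0])).round(2),'zax',R[:,2].round(3),'F',np.round(s['ft_force'],1),'w',round(s['width'],1),'j',np.round(s['joints'],2))
E
python3 - <<'E'
from h import *
show()
I=manip.camera_info('wrist'); im=manip.grab_frame('wrist'); save('w1',im)
E
```

```text
t 1.65 p [ 500.  -250.4  231. ] xang -103.03 zax [-0.001  0.    -1.   ] F [-0.2  1.   0.6] w 85.3 j [ 0.63  0.17 -0.27  1.68  0.05  1.31 -1.45]
```

View pics/w1.png

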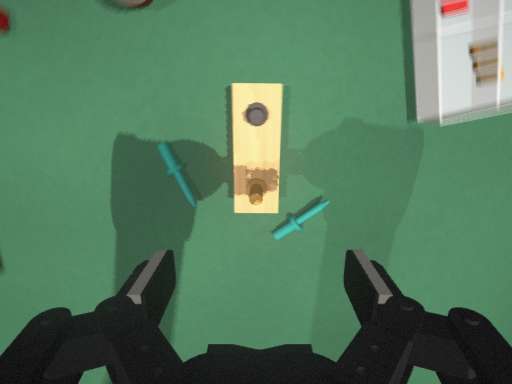

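Run:
```python
from h import *
a=manip.grab_frame('side'); b=manip.grab_frame('top')
a=cv2.resize(a[200:384,150:310],None,fx=2.4,fy=2.4); b=cv2.resize(b[170:300,250:400],None,fx=2.6,fy=2.6)
b=cv2.copyMakeBorder(b,0,a.shape[0]-b.shape[0],0,0,cv2.BORDER_CONSTANT)
save('s2',np.hstack([a,b])); show()
```

```text
t 1.8 p [ 500.  -250.5  231.1] xang -102.59 zax [-0.  0. -1.] F [0.3 0.2 0.4] w 85.5 j [ 0.63  0.17 -0.27  1.68  0.05  1.31 -1.44]
```

View pics/s2.png

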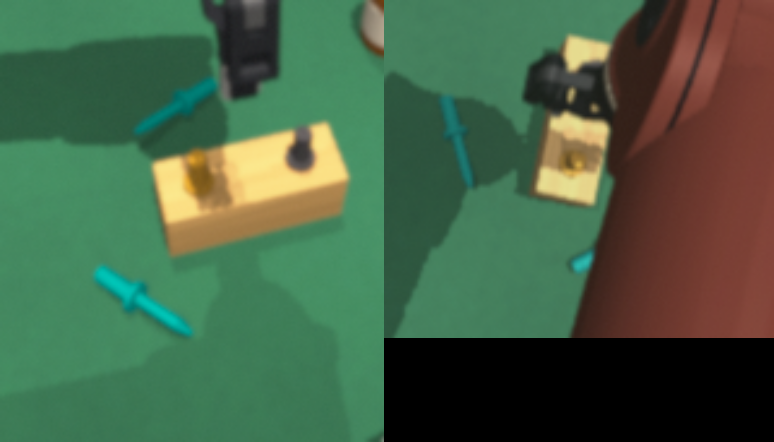

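The cyan look-alikes toppled by themselves; nothing touched them. In the wrist view the brass pin is at about (257,192) in the near hole and the dark pin at (256,114) in the far hole. I'll measure both.

Run:
```python
from h import *
np.set_printoptions(precision=1,suppress=True)
im=cv2.imread('pics/w1.png'); I=manip.camera_info('wrist')
c=cv2.resize(im[70:225,215:300],None,fx=3.8,fy=3.8,interpolation=cv2.INTER_CUBIC); save('w1c',c)
P=[plane(I,*p,58) for p in [(232.5,83),(282,83),(234,213.5),(279,213.5)]]
for p in P: print(p)
ctr=np.mean(P,0); ax=(P[0]+P[1]-P[2]-P[3]); ax/=np.linalg.norm(ax)
print('ctr',ctr,'len',np.linalg.norm(P[0]-P[2]),np.linalg.norm(P[0]-P[1]),'ang',np.degrees(np.arctan2(ax[1],ax[0])))
for s in(-40,40):
    h=ctr+ax*s; print(s,h, 'knobtop px',proj(I,[h[0],h[1],96]),'collar px',proj(I,[h[0],h[1],63]))
```

```text
[ 596.2 -246.4   58. ]
[ 585.4 -294.8   58. ]
[ 459.1 -213.5   58. ]
[ 447.8 -264.1   58. ]
ctr [ 522.1 -254.7   58. ] len 140.95619389703276 49.60667990258528 ang -13.039403697469796
-40 [ 483.2 -245.7   58. ] knobtop px (np.float64(256.3403599790131), np.float64(199.59010854886523)) collar px (np.float64(256.6093571705139), np.float64(189.60483835756827))
40 [ 561.1 -263.8   58. ] knobtop px (np.float64(256.7929930005233), np.float64(116.9218007812262)) collar px (np.float64(257.0373223341106), np.float64(114.72511787790401))
```

View pics/w1c.png

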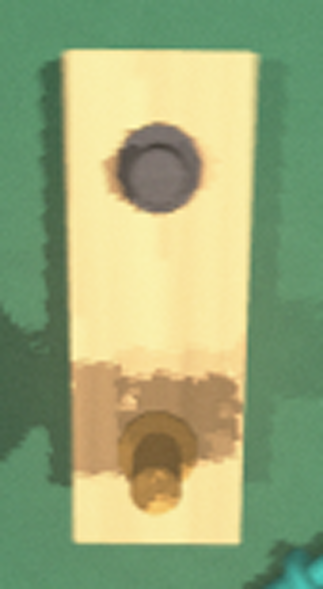

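Brass knob predicted from the stand's corners at (256.3,199.6), seen at (256.3,199.5). The stand measures 141 × 49.6 mm, so this fits. Next, the jig.

Call:
jog_arm:
  fingers: [-1, -1, -1, -1, -1, -1, -1, -1]
  offset:
    - [-5.3, 0.4, 0]
    - [-5.3, 0.4, 0]
    - [-5.3, 0.4, 0]
    - [-5.3, 0.4, 0]
    - [-5.3, 0.4, 0]
    - [-5.3, 0.4, 0]
    - [-5.3, 0.4, 0]
    - [-5.3, 0.4, 0]
  yaw: [0, 0, 0, 0, 0, 0, 0, 0]

```text
t: 2.8
tool_pos: [562.6, 171.5, 231.4]
tcp_rot: [-0.626, 0.78, -0.0, 0.0]
ft_force: [1.0, -0.8, 0.3]
width: 85.5
```

Call:
jog_arm:
  fingers: [-1, -1, -1, -1, -1, -1, -1, -1]
  offset:
    - [0, 0, 0]
    - [0, 0, 0]
    - [0, 0, 0]
    - [0, 0, 0]
    - [0, 0, 0]
    - [0, 0, 0]
    - [0, 0, 0]
    - [0, 0, 0]
  yaw: [-10.7, -10.7, -10.7, -10.7, -10.7, -10.7, -10.7, -10.7]

```text
t: 3.8
tool_pos: [562.4, 169.9, 231.2]
tcp_rot: [0.99, -0.144, -0.0, 0.0]
ft_force: [0.8, -0.7, 0.0]
width: 85.5
```

Call:
jog_arm:
  fingers: [-1]
  offset:
    - [0, 0, 0]
  yaw: [-2]

```text
t: 3.92
tool_pos: [562.4, 169.9, 231.2]
tcp_rot: [0.991, -0.13, -0.0, -0.0]
ft_force: [0.4, -0.5, 0.1]
width: 85.3
```

Run:
```python
from h import *
show()
I=manip.camera_info('wrist'); im=manip.grab_frame('wrist'); save('w3',im); np.save('w3T.npy',I['T'])
```

```text
t 3.92 p [562.4 169.9 231.2] xang -14.96 zax [-0.  0. -1.] F [ 0.4 -0.5  0.1] w 85.3 j [ 0.28  0.3  -0.79  1.59  0.22  1.34 -0.8 ]
```

View pics/w3.png

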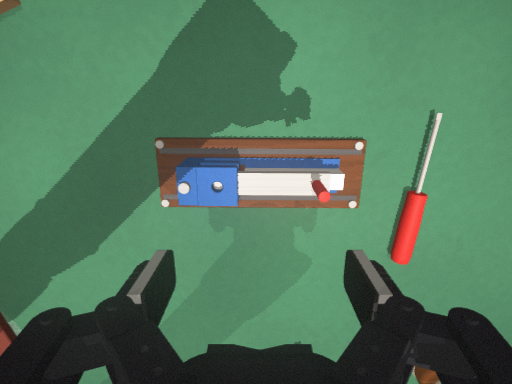

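Run:
```python
from h import *
np.set_printoptions(precision=1,suppress=True)
im=cv2.imread('pics/w3.png'); I=manip.camera_info('wrist'); I['T']=np.load('w3T.npy')
save('w3c',cv2.resize(im[130:215,150:375],None,fx=3.5,fy=3.5,interpolation=cv2.INTER_CUBIC))
H,S,V=cv2.split(cv2.cvtColor(im,cv2.COLOR_BGR2HSV))
def comps(m,mn=8):
    n,l,st,c=cv2.connectedComponentsWithStats(m.astype(np.uint8)); return [(st[i][:5].tolist(),c[i]) for i in range(1,n) if st[i][4]>=mn]
roi=np.zeros_like(H); roi[130:215,150:375]=1
for c in comps((S<70)&(V>100)&(roi>0),15): print('white',c)
for c in comps(((H<6)|(H>174))&(S>190)&(V>90)&(roi>0),5): print('red',c)
for c in comps((H>100)&(H<125)&(S>150)&(V>110)&(roi>0),30): print('blue',c)
br=((H<18)|(H>172))&(S>60)&(roi>0)
cs=[c for c in cv2.findContours(cv2.morphologyEx(br.astype(np.uint8),cv2.MORPH_CLOSE,np.ones((9,9))),cv2.RETR_EXTERNAL,cv2.CHAIN_APPROX_NONE)[0]]
c=max(cs,key=cv2.contourArea); q=cv2.approxPolyDP(cv2.convexHull(c),4,True)[:,0]; print(q.tolist())
for p in q: print(plane(I,*p,12))
```

```text
white ([154, 140, 10, 9, 65], array([158.9, 144. ]))
white ([237, 142, 127, 13, 723], array([306.4, 150.7]))
white ([237, 168, 108, 33, 2993], array([285.9, 182.6]))
white ([161, 181, 29, 27, 258], array([175.4, 193.3]))
white ([213, 182, 10, 8, 65], array([217.3, 185.4]))
white ([330, 195, 27, 14, 184], array([345.6, 199.6]))
white ([178, 202, 18, 4, 20], array([185.7, 204.7]))
white ([192, 206, 76, 2, 87], array([229.3, 206.9]))
blue ([178, 167, 53, 39, 1070], array([200.1, 185.7]))
[[365, 140], [357, 207], [162, 206], [156, 138]]
[694.2 163.7  12. ]
[671.   79.5  12. ]
[424.4 146.7  12. ]
[449.  231.6  12. ]
```

View pics/w3c.png

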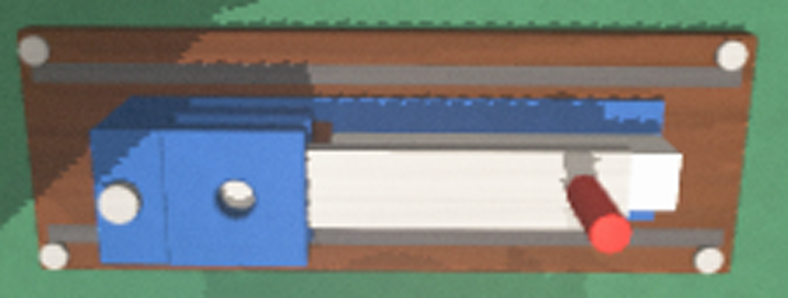

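Run:
```python
from h import *
np.set_printoptions(precision=1,suppress=True)
I=manip.camera_info('wrist'); I['T']=np.load('w3T.npy')
f=lambda u,v,z: plane(I,150+(u+.5)/3.5-.5,130+(v+.5)/3.5-.5,z)
sc=[f(*p,14) for p in [(33,50),(733,55),(53,256),(709,260)]]
ctr=np.mean(sc,0); xa=(sc[0]+sc[2]-sc[1]-sc[3])[:2]; L=np.linalg.norm(xa)/2; xa/=np.linalg.norm(xa); ya=np.array([-xa[1],xa[0]])
print('screws L',L,'W',np.linalg.norm(sc[0]-sc[2]),np.linalg.norm(sc[1]-sc[3]),'ang',np.degrees(np.arctan2(xa[1],xa[0])),'ctr',ctr)
o=ctr[:2]+40*xa
J=lambda p:np.array([(p[:2]-o)@xa,(p[:2]-o)@ya])
for n,p in dict(peg=f(611,233,97),pegbase=f(592,185,54),hole=f(236,197,66),y1=f(92,128,66),y2=f(101,264,66),y3=f(306,134,66),y4=f(308,266,66),tab1=f(682,152,54),tab2=f(680,210,54)).items(): print(n,p,'jig',J(p))
print('origin',o)
# top cam cross check
I2=manip.camera_info('top')
for n,p in dict(peg=plane(I2,110+190.5/4.6-.5,140+134/4.6-.5,97),hole=plane(I2,110+136.5/4.6-.5,140+361.5/4.6-.5,66)).items(): print('top',n,p,J(p))
```

```text
screws L 243.5002158136592 W 76.24296273415864 76.07775841221138 ang 164.68157066921842 ctr [558.  155.1  14. ]
peg [620.7 138.4  97. ] jig [-104.9   -0.5]
pegbase [623.8 139.3  54. ] jig [-107.6   -2.2]
hole [514.4 168.   66. ] jig [ 5.4 -1. ]
y1 [478.7 200.3  66. ] jig [ 48.5 -22.7]
y2 [466.2 157.9  66. ] jig [49.2 21.5]
y3 [541.1 181.7  66. ] jig [-16.7 -21.2]
y4 [529.7 140.2  66. ] jig [-16.6  21.8]
tab1 [653.7 142.7  54. ] jig [-135.6  -13.3]
tab2 [649.7 123.6  54. ] jig [-136.8    6.1]
origin [519.4 165.6]
top peg [620.9 138.6  97. ] [-105.1   -0.8]
top hole [513.6 167.4  66. ] [ 6.1 -0.2]
```

Call:
jog_arm:
  fingers: [-0.3, -0.3, -0.3, -0.3, -0.3, -0.3]
  offset:
    - [3.2, 0.75, 0]
    - [3.25, 0.75, 0]
    - [0, 0, 5.5]
    - [0, 0, 5.5]
    - [0, 0, 5.5]
    - [0, 0, 0]
  yaw: [0.4, 0, 0, 0, 0, 0]

```text
t: 4.72
tool_pos: [617.7, 137.4, 62.4]
tcp_rot: [0.991, -0.136, -0.004, 0.001]
ft_force: [0.3, 0.4, 1.2]
width: 55.8
```

Run:
```python
from h import *
show(); need([620.8,138.6,66])
im=manip.grab_frame('wrist'); save('w4',im)
```

```text
t 4.72 p [617.7 137.4  62.4] xang -15.62 zax [-0.008 -0.001 -1.   ] F [0.3 0.4 1.2] w 55.8 j [ 0.24  0.54 -0.69  1.65  0.38  1.1  -0.83]
need tool cm [ 0.26 -0.19 -0.36] norm 0.49
```

View pics/w4.png

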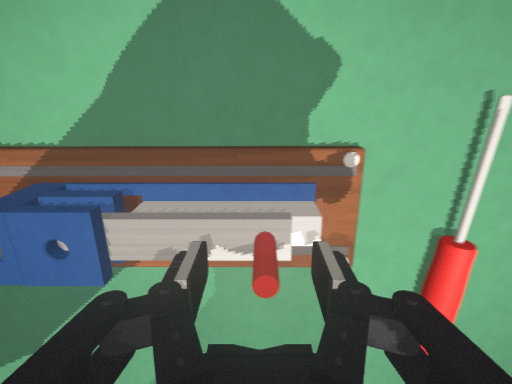

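The red peg at (264,265) stands between the open fingers. Closing on it.

Call:
jog_arm:
  fingers: [1, 1, 1, 1, 1, 1]
  offset:
    - [0.2, -0.2, -0.2]
    - [0, 0, 0]
    - [0, 0, 0]
    - [0, 0, 0]
    - [0, 0, 0]
    - [0, 0, 0]
  yaw: [0, 0, 0, 0, 0, 0]
  force: 40

```text
t: 5.52
tool_pos: [623.9, 140.7, 70.7]
tcp_rot: [0.991, -0.135, 0.001, -0.001]
ft_force: [-3.0, 1.3, 9.2]
width: 10.8
```

Run:
```python
from h import *
show()
```

```text
t 5.53 p [623.9 140.7  70.7] xang -15.54 zax [ 0.003  0.001 -1.   ] F [-3.   1.3  9.2] w 10.8 j [ 0.24  0.54 -0.7   1.64  0.38  1.1  -0.83]
```

Call:
jog_arm:
  fingers: [1, 1, 1, 1]
  offset:
    - [-0.25, 0, 0]
    - [-0.25, 0, 0]
    - [-0.25, 0, 0]
    - [-0.25, 0, 0]
  yaw: [0, 0, 0, 0]

```text
t: 6.02
tool_pos: [616.4, 142.8, 70.9]
tcp_rot: [0.991, -0.136, 0.003, -0.001]
ft_force: [6.1, -0.7, 2.9]
width: 10.5
```

```bash
cat >> h.py <<'E'
xa=np.array([np.cos(np.radians(164.68)),np.sin(np.radians(164.68))]); ya=np.array([-xa[1],xa[0]]); OJ=np.array([519.4,165.6])
def jig(): 
    s,p,R=pose(); F=np.array(s['ft_force']); print('TCP jig',((p[:2]-OJ)@xa).round(2),((p[:2]-OJ)@ya).round(2),p[2].round(2),'Fjig',(F[:2]@xa).round(1),(F[:2]@ya).round(1),F[2].round(1),'w',round(s['width'],1),'t',round(s['t'],2))
E
python3 - <<'E'
from h import *
jig();show()
E
```

```text
TCP jig -99.55 -3.66 70.87 Fjig -6.1 -1.0 2.9 w 10.5 t 6.03
t 6.03 p [616.4 142.8  70.9] xang -15.6 zax [ 0.006  0.001 -1.   ] F [ 6.1 -0.7  2.9] w 10.5 j [ 0.24  0.52 -0.7   1.66  0.37  1.09 -0.84]
```

Call:
jog_arm:
  fingers: [1, 1, 1]
  offset:
    - [-0.2, 0, 0]
    - [-0.2, 0, 0]
    - [-0.2, 0, 0]
  yaw: [0, 0, 0]

```text
t: 6.4
tool_pos: [610.6, 144.4, 70.9]
tcp_rot: [0.991, -0.136, 0.003, -0.001]
ft_force: [7.2, 1.6, 3.7]
width: 10.4
```

Run:
```python
from h import *
jig()
```

```text
TCP jig -93.6 -3.68 70.86 Fjig -6.5 -3.5 3.7 w 10.4 t 6.4
```

Call:
jog_arm:
  fingers: [1, 1]
  offset:
    - [-0.2, 0, 0]
    - [0, 0, 0]
  yaw: [0, 0]

```text
t: 6.65
tool_pos: [608.5, 145.0, 70.8]
tcp_rot: [0.991, -0.136, 0.003, -0.001]
ft_force: [4.8, 0.3, 3.5]
width: 10.3
```

Run:
```python
from h import *
jig()
```

```text
TCP jig -91.33 -3.67 70.82 Fjig -4.5 -1.5 3.5 w 10.3 t 6.65
```

Call:
jog_arm:
  fingers: [1, 1]
  offset:
    - [-0.2, 0, 0]
    - [0, 0, 0]
  yaw: [0, 0]

```text
t: 6.9
tool_pos: [608.0, 145.1, 70.9]
tcp_rot: [0.991, -0.136, 0.004, -0.001]
ft_force: [11.8, -0.1, 1.1]
width: 10.5
```

Run:
```python
from h import *
jig()
```

```text
TCP jig -90.87 -3.63 70.91 Fjig -11.4 -3.0 1.1 w 10.5 t 6.9
```

Call:
jog_arm:
  fingers: [1, 1]
  offset:
    - [-0.2, 0, 0]
    - [0, 0, 0]
  yaw: [0, 0]

```text
t: 7.15
tool_pos: [607.9, 145.1, 71.1]
tcp_rot: [0.991, -0.136, 0.006, -0.002]
ft_force: [19.9, 0.5, -6.3]
width: 10.9
```

Run:
```python
from h import *
jig()
```

```text
TCP jig -90.77 -3.64 71.06 Fjig -19.0 -5.7 -6.3 w 10.9 t 7.15
```

Call:
jog_arm:
  fingers: [1, -0.3, -0.3, -0.3, -0.3]
  offset:
    - [0.3, 0, 0]
    - [0, 0, 0]
    - [0, 0, 0]
    - [0, 0, 0]
    - [0, 0, 0]
  yaw: [0, 0, 0, 0, 0]

```text
t: 7.78
tool_pos: [604.6, 145.0, 68.2]
tcp_rot: [0.991, -0.135, -0.0, 0.0]
ft_force: [0.2, 0.4, -0.3]
width: 55.5
```

Run:
```python
from h import *
jig();show()
```

```text
TCP jig -87.58 -2.64 68.22 Fjig -0.1 -0.4 -0.3 w 55.5 t 7.78
t 7.78 p [604.6 145.   68.2] xang -15.54 zax [-0. -0. -1.] F [ 0.2  0.4 -0.3] w 55.5 j [ 0.24  0.51 -0.71  1.68  0.37  1.09 -0.85]
```

Call:
jog_arm:
  fingers: [-1, -1, -1, -1, -1, -1]
  offset:
    - [0, 0, -5.5]
    - [0, 0, -5.5]
    - [0, 0, -5.5]
    - [-4, 0, 0]
    - [-4, 0, 0]
    - [0, 0, 0]
  yaw: [0, 0, 0, 0, 0, 0]

```text
t: 8.52
tool_pos: [525.4, 167.9, 233.9]
tcp_rot: [0.991, -0.134, 0.0, 0.001]
ft_force: [0.0, 0.2, -0.3]
width: 85.5
```

Run:
```python
from h import *
show()
I=manip.camera_info('wrist'); im=manip.grab_frame('wrist'); save('w5',im); np.save('w5T.npy',I['T'])
save('w5c',cv2.resize(im[120:230,150:410],None,fx=3,fy=3,interpolation=cv2.INTER_CUBIC))
```

```text
t 8.53 p [525.4 167.9 233.9] xang -15.37 zax [ 0.001 -0.001 -1.   ] F [ 0.   0.2 -0.3] w 85.5 j [ 0.32  0.22 -0.81  1.67  0.16  1.32 -0.79]
```

View pics/w5c.png

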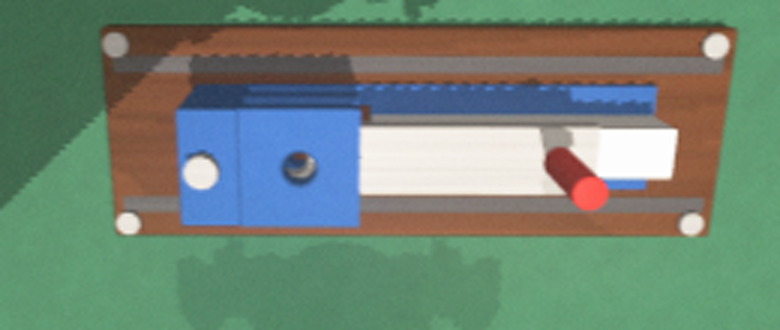

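Run:
```python
from h import *
np.set_printoptions(precision=1,suppress=True)
I=manip.camera_info('wrist'); I['T']=np.load('w5T.npy')
im=cv2.imread('pics/w5.png')
save('w5d',cv2.resize(im[145:200,200:280],None,fx=9,fy=9,interpolation=cv2.INTER_CUBIC))
f=lambda u,v,z: plane(I,150+(u+.5)/3-.5,120+(v+.5)/3-.5,z)
sc=[f(*p,14) for p in [(115,45),(716,46),(128,224),(691,225)]]
ctr=np.mean(sc,0); xb=(sc[0]+sc[2]-sc[1]-sc[3])[:2]; L=np.linalg.norm(xb)/2; xb/=np.linalg.norm(xb); yb=np.array([-xb[1],xb[0]])
print('L',L,np.degrees(np.arctan2(xb[1],xb[0])),'ctr',ctr,'o',ctr[:2]+40*xb)
o=ctr[:2]+40*xb
J=lambda p:np.array([(p[:2]-o)@xb,(p[:2]-o)@yb])
for n,p in dict(peg=f(590,194,97),hole=f(299,167,66),y1=f(177,108,66),y2=f(180,224,66),y3=f(359,110,66),y4=f(359,227,66)).items(): print(n,p,J(p))
```

```text
L 243.2334023830498 164.54509904339284 ctr [558.4 154.4  14. ] o [519.8 165.1]
peg [607.5 141.2  97. ] [-90.9  -0.4]
hole [514.5 167.8  66. ] [ 5.9 -1.2]
y1 [478.7 200.   66. ] [ 48.9 -22.7]
y2 [466.1 158.5  66. ] [50.1 20.7]
y3 [540.7 182.2  66. ] [-15.6 -22.1]
y4 [529.6 139.8  66. ] [-16.1  21.7]
```

View pics/w5d.png

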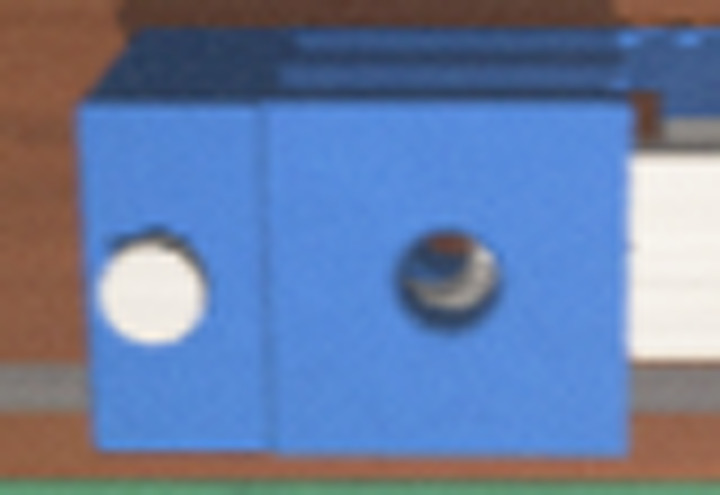

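The tab is home: the peg is at jig x ≈ -91 and the hole at about +6, which gives the expected 97 mm. The eye shows through the hole slightly offset, also as expected. The force rise at the stop agrees. Now for the brass pin.

Call:
jog_arm:
  fingers: [-0.4, -0.4, -0.4, -0.4, -0.4, -0.4, -0.4, -0.4]
  offset:
    - [0, 0, 0]
    - [0, 0, 0]
    - [0, 0, 0]
    - [0, 0, 0]
    - [0, 0, 0]
    - [0, 0, 0]
    - [0, 0, 0]
    - [0, 0, 0]
  yaw: [10.7, 10.7, 10.7, 10.7, 10.7, 10.7, 10.7, 10.7]

```text
t: 9.57
tool_pos: [528.6, 165.8, 233.0]
tcp_rot: [-0.632, 0.775, 0.0, -0.0]
ft_force: [0.7, -0.2, 0.1]
width: 59.8
```

Call:
jog_arm:
  fingers: [-0.4, -0.4, -0.4, -0.4, -0.4, -0.4, -0.4, -0.4]
  offset:
    - [5.15, -0.65, 0]
    - [5.15, -0.65, 0]
    - [5.15, -0.65, 0]
    - [5.15, -0.65, 0]
    - [5.15, -0.65, 0]
    - [5.15, -0.65, 0]
    - [5.15, -0.65, 0]
    - [5.15, -0.65, 0]
  yaw: [0, 0, 0, 0, 0, 0, 0, 2]

```text
t: 10.58
tool_pos: [499.0, -250.6, 233.1]
tcp_rot: [-0.621, 0.784, -0.0, -0.0]
ft_force: [1.4, 0.8, 0.3]
width: 59.8
```

Call:
jog_arm:
  fingers: [-0.4]
  offset:
    - [0, 0, 0]
  yaw: [0]

```text
t: 10.7
tool_pos: [497.7, -253.7, 232.4]
tcp_rot: [-0.618, 0.786, 0.0, -0.001]
ft_force: [0.0, 0.1, -0.0]
width: 59.7
```

Run:
```python
from h import *
show(); need([483.2,-245.7,70])
```

```text
t 10.7 p [ 497.7 -253.7  232.4] xang -103.63 zax [-0.002 -0.001 -1.   ] F [ 0.   0.1 -0. ] w 59.7 j [ 0.67  0.17 -0.31  1.67  0.05  1.31 -1.46]
need tool cm [-0.45  1.58 16.24] norm 16.33
```

Call:
jog_arm:
  fingers: [-0.4, -0.4, -0.4, -0.4, -0.4]
  offset:
    - [-0.45, 1.6, 0]
    - [0, 0, 5.4]
    - [0, 0, 5.4]
    - [0, 0, 4.6]
    - [0, 0, 0]
  yaw: [0, 0, 0, 0, 0]

```text
t: 11.32
tool_pos: [482.5, -238.4, 76.2]
tcp_rot: [-0.622, 0.783, 0.003, -0.001]
ft_force: [-0.1, 0.7, 0.8]
width: 59.7
```

Call:
jog_arm:
  fingers: [-0.4, -0.4]
  offset:
    - [0, 0, 0]
    - [0, 0, 0]
  yaw: [0, 0]

```text
t: 11.58
tool_pos: [486.1, -240.4, 81.6]
tcp_rot: [-0.622, 0.783, -0.002, 0.001]
ft_force: [-0.4, 0.2, -1.2]
width: 59.9
```

Run:
```python
from h import *
show(); need([483.2,-245.7,69])
im=manip.grab_frame('wrist'); save('w6',im)
```

```text
t 11.57 p [ 486.1 -240.4   81.6] xang -103.15 zax [ 0.003 -0.002 -1.   ] F [-0.4  0.2 -1.2] w 59.9 j [ 0.65  0.27 -0.32  1.89  0.1   1.   -1.5 ]
need tool cm [0.58 0.17 1.26] norm 1.4
```

View pics/w6.png

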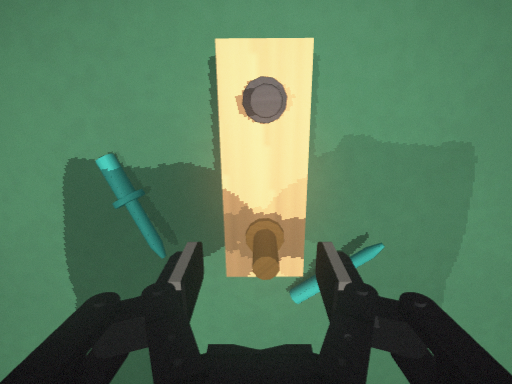

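Run:
```python
from h import *
show(); I=manip.camera_info('wrist'); print(plane(I,265.5,268,96).round(1), plane(I,264.5,237,63).round(1)); need([483.2,-245.7,68])
```

```text
t 11.62 p [ 485.9 -240.4   81.4] xang -103.15 zax [ 0.003 -0.002 -1.   ] F [-0.1  0.2  0.5] w 59.8 j [ 0.65  0.27 -0.32  1.89  0.1   1.   -1.5 ]
[ 484.2 -245.1   96. ] [ 484.8 -245.3   63. ]
need tool cm [0.58 0.14 1.34] norm 1.46
```

Call:
jog_arm:
  fingers: [-0.4, -0.4, -0.4]
  offset:
    - [0.5, 0.1, 0]
    - [0, 0, 1.4]
    - [0, 0, 0]
  yaw: [0, 0, 0]

```text
t: 12.0
tool_pos: [481.4, -244.1, 63.9]
tcp_rot: [-0.621, 0.784, 0.001, -0.0]
ft_force: [-0.1, -0.1, -0.8]
width: 60.0
```

Run:
```python
from h import *
show(); need([484,-245.3,67])
```

```text
t 12.0 p [ 481.4 -244.1   63.9] xang -103.16 zax [-0.002  0.001 -1.   ] F [-0.1 -0.1 -0.8] w 60.0 j [ 0.66  0.29 -0.31  1.9   0.1   0.97 -1.5 ]
need tool cm [ 0.05 -0.28 -0.31] norm 0.42
```

Call:
jog_arm:
  fingers: [-0.4, -0.4, -0.4]
  offset:
    - [0, 0, 0]
    - [0, 0, 0]
    - [0, 0, 0]
  yaw: [0, 0, 0]

```text
t: 12.38
tool_pos: [482.6, -244.5, 65.5]
tcp_rot: [-0.622, 0.783, -0.0, 0.0]
ft_force: [1.1, 0.0, 0.6]
width: 59.9
```

Run:
```python
from h import *
show(); need([484,-245.3,67])
```

```text
t 12.38 p [ 482.6 -244.5   65.5] xang -103.14 zax [ 0. -0. -1.] F [1.1 0.  0.6] w 59.9 j [ 0.66  0.28 -0.31  1.9   0.1   0.97 -1.5 ]
need tool cm [ 0.05 -0.15 -0.15] norm 0.22
```

Call:
jog_arm:
  fingers: [1, 1, 1, 1, 1, 1]
  offset:
    - [0, -0.15, -0.1]
    - [0, 0, 0]
    - [0, 0, 0]
    - [0, 0, 0]
    - [0, 0, 0]
    - [0, 0, 0]
  yaw: [0, 0, 0, 0, 0, 0]
  force: 40

```text
t: 13.12
tool_pos: [484.1, -244.5, 66.5]
tcp_rot: [-0.622, 0.783, 0.0, 0.0]
ft_force: [-0.0, 3.0, 2.5]
width: 12.9
```

Run:
```python
from h import *
show()
```

```text
t 13.12 p [ 484.1 -244.5   66.5] xang -103.13 zax [ 0.  0. -1.] F [-0.   3.   2.5] w 12.9 j [ 0.66  0.29 -0.31  1.9   0.1   0.97 -1.5 ]
```

Call:
jog_arm:
  fingers: [1, 1, 1, 1, 1, 1, 1]
  offset:
    - [0, 0, -1]
    - [0, 0, -2]
    - [0, 0, -3]
    - [0, 0, -3]
    - [0, 0, -4]
    - [0, 0, -2]
    - [0, 0, 0]
  yaw: [0, 0, 0, 0, 0, 0, 0]

```text
t: 14.0
tool_pos: [484.4, -245.7, 218.1]
tcp_rot: [-0.621, 0.784, -0.002, 0.0]
ft_force: [0.5, -0.4, 0.0]
width: 12.8
```

Run:
```python
from h import *
show(); need([514.2,167.5,215])
im=manip.grab_frame('wrist'); save('w7',im)
a=manip.grab_frame('side'); save('s7',a)
```

```text
t 14.0 p [ 484.4 -245.7  218.1] xang -103.19 zax [ 0.002 -0.002 -1.   ] F [ 0.5 -0.4  0. ] w 12.8 j [ 0.68  0.14 -0.32  1.73  0.05  1.27 -1.45]
need tool cm [-40.91   6.53   0.23] norm 41.43
```

View pics/w7.png

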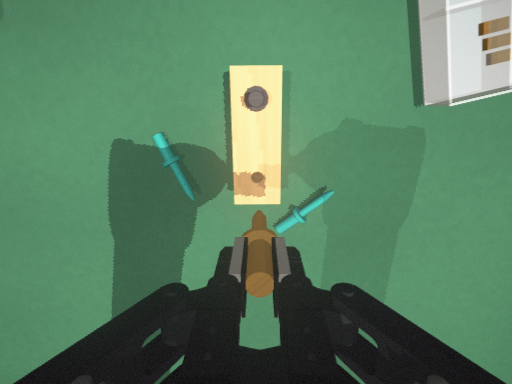

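View pics/s7.png

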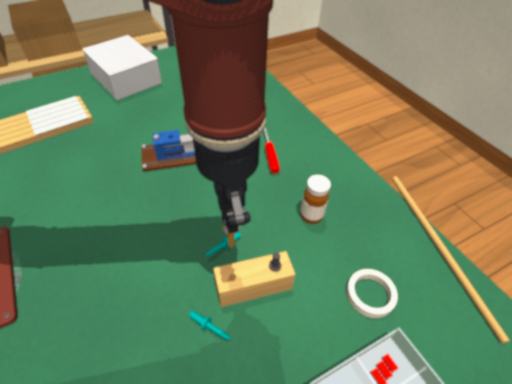

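Call:
jog_arm:
  fingers: [1, 1, 1, 1, 1, 1, 1, 1]
  offset:
    - [-3, 0.5, 0]
    - [-5.5, 0.9, 0]
    - [-5.5, 0.9, 0]
    - [-5.5, 0.9, 0]
    - [-5.5, 0.9, 0]
    - [-5.5, 0.9, 0]
    - [-5.5, 0.8, 0]
    - [-4.9, 0.7, 0]
  yaw: [0, 0, 0, 0, 0, 0, 0, 2.2]

```text
t: 15.1
tool_pos: [512.9, 169.8, 215.0]
tcp_rot: [-0.606, 0.795, 0.0, -0.001]
ft_force: [0.2, -0.7, -1.5]
width: 12.9
```

Call:
jog_arm:
  fingers: [1, 1, 1, 1]
  offset:
    - [0, 0, 0]
    - [0, 0, 0]
    - [0, 0, 0]
    - [0, 0, 0]
  yaw: [0, 0, 0, 0]

```text
t: 15.6
tool_pos: [513.8, 167.0, 216.2]
tcp_rot: [-0.606, 0.796, -0.0, -0.0]
ft_force: [0.3, -0.6, -1.5]
width: 13.1
```

Run:
```python
from h import *
show(); need([514.2,167.5,150])
I=manip.camera_info('wrist'); s,p,R=pose(); im=manip.grab_frame('wrist'); save('w8',im)
print('tip pred px',proj(I,p+[0,0,-58.5]),'hole pred',proj(I,[514.2,167.5,66]))
```

```text
t 15.6 p [513.8 167.  216.2] xang -105.45 zax [-0. -0. -1.] F [ 0.3 -0.6 -1.5] w 13.1 j [ 0.2   0.18 -0.66  1.73  0.11  1.28 -2.33]
need tool cm [-0.06 -0.03  6.62] norm 6.62
tip pred px (np.float64(256.6404913987586), np.float64(212.24454314495304)) hole pred (np.float64(256.7557610700823), np.float64(178.5584877952004))
```

View pics/w8.png

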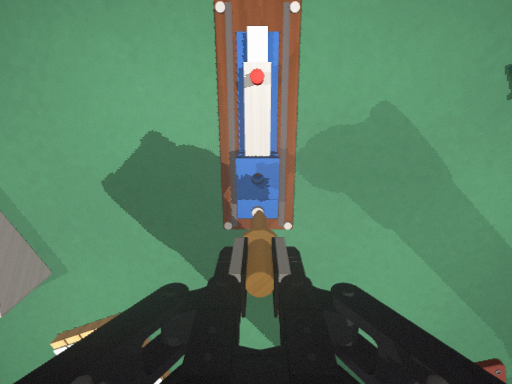

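Call:
jog_arm:
  fingers: [1, 1, 1, 1, 1, 1, 1]
  offset:
    - [-0.05, 0, 2.5]
    - [0, 0, 3.5]
    - [0, 0, 2.3]
    - [0, 0, 0]
    - [0, 0, 0]
    - [0, 0, 0]
    - [0, 0, 0]
  yaw: [0, 0, 0, 0, 0, 0, 0]

```text
t: 16.52
tool_pos: [514.2, 168.9, 134.1]
tcp_rot: [-0.606, 0.795, -0.0, 0.001]
ft_force: [0.4, -0.3, -0.9]
width: 12.8
```

Run:
```python
from h import *
show(); need([514.2,167.5,125])
I=manip.camera_info('wrist'); s,p,R=pose(); im=manip.grab_frame('wrist'); save('w9',cv2.resize(im[20:320,130:390],None,fx=2,fy=2,interpolation=cv2.INTER_CUBIC))
print('tip pred px',proj(I,p+[0,0,-58.5]),'hole pred',proj(I,[514.2,167.5,66]))
im=manip.grab_frame('side'); save('s9',cv2.resize(im[90:190,110:270],None,fx=4.5,fy=4.5,interpolation=cv2.INTER_CUBIC))
```

```text
t 16.52 p [514.2 168.9 134.1] xang -105.35 zax [ 0.001  0.    -1.   ] F [ 0.4 -0.3 -0.9] w 12.8 j [ 0.18  0.25 -0.65  1.82  0.17  1.12 -2.37]
need tool cm [ 0.13 -0.04  0.91] norm 0.92
tip pred px (np.float64(256.67976821723875), np.float64(212.33986416867535)) hole pred (np.float64(258.5336047631376), np.float64(207.16550158898636))
```

View pics/w9.png

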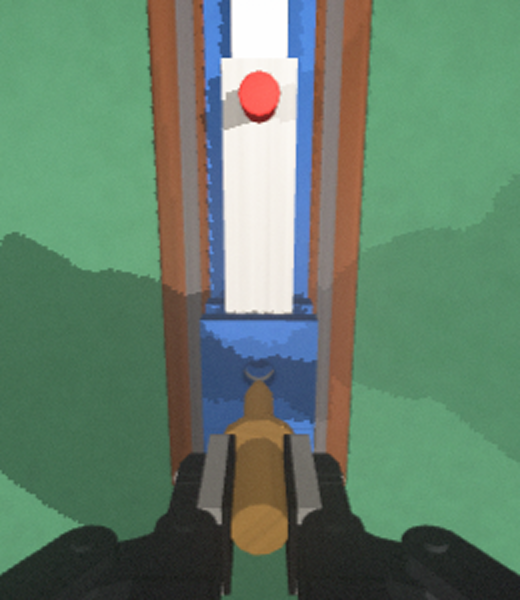

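View pics/s9.png

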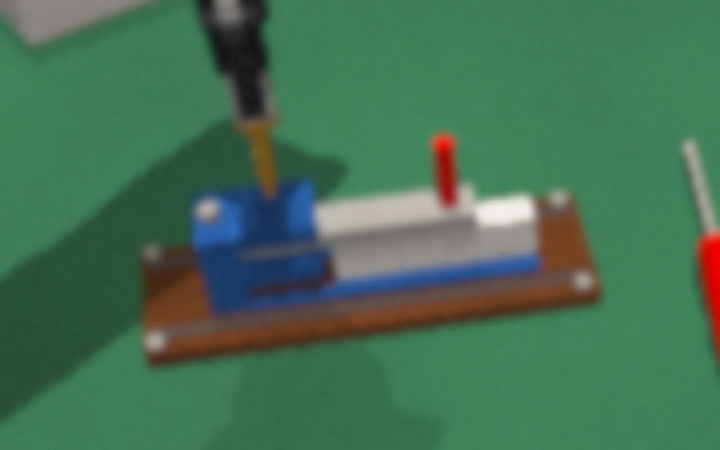

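Tip at about (259.5,211), hole centre at about (260,207). With the tip still about 10 mm above the mouth, they line up. Lowering gently.

Call:
jog_arm:
  fingers: [1, 1, 1, 1, 1]
  offset:
    - [0, 0, 0.5]
    - [0, 0, 0.5]
    - [0, 0, 0.3]
    - [0, 0, 0]
    - [0, 0, 0]
  yaw: [0, 0, 0, 0, 0]

```text
t: 17.25
tool_pos: [513.8, 168.8, 120.4]
tcp_rot: [-0.606, 0.795, 0.0, 0.0]
ft_force: [1.0, -0.5, -0.6]
width: 12.8
```

Run:
```python
from h import *
show();jig()
im=manip.grab_frame('wrist'); save('w10',cv2.resize(im[120:320,170:350],None,fx=3,fy=3,interpolation=cv2.INTER_CUBIC))
```

```text
t 17.25 p [513.8 168.8 120.4] xang -105.35 zax [ 0.  0. -1.] F [ 1.  -0.5 -0.6] w 12.8 j [ 0.17  0.27 -0.65  1.84  0.18  1.1  -2.38]
TCP jig 6.24 -1.61 120.4 Fjig -1.1 0.3 -0.6 w 12.8 t 17.25
```

View pics/w10.png

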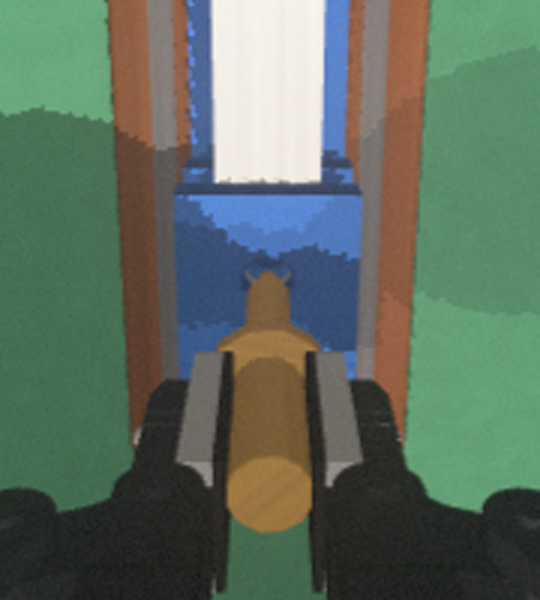

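Call:
jog_arm:
  fingers: [1, 1, 1]
  offset:
    - [0, 0, 0.25]
    - [0, 0, 0.25]
    - [0, 0, 0]
  yaw: [0, 0, 0]

```text
t: 17.68
tool_pos: [513.6, 168.7, 115.1]
tcp_rot: [-0.606, 0.795, 0.0, -0.0]
ft_force: [-0.4, -0.4, -0.7]
width: 12.7
```

Run:
```python
from h import *
jig()
```

```text
TCP jig 6.43 -1.45 115.05 Fjig 0.3 0.5 -0.7 w 12.7 t 17.68
```

Call:
jog_arm:
  fingers: [1, 1, 1]
  offset:
    - [0, 0, 0.2]
    - [0, 0, 0.2]
    - [0, 0, 0]
  yaw: [0, 0, 0]

```text
t: 18.05
tool_pos: [513.6, 168.7, 111.1]
tcp_rot: [-0.606, 0.795, 0.0, -0.0]
ft_force: [0.8, 0.9, -1.0]
width: 12.7
```

Run:
```python
from h import *
jig()
```

```text
TCP jig 6.38 -1.46 111.12 Fjig -0.5 -1.1 -1.0 w 12.7 t 18.05
```

Call:
jog_arm:
  fingers: [1, 1, 1]
  offset:
    - [0, 0, 0.2]
    - [0, 0, 0.2]
    - [0, 0, 0]
  yaw: [0, 0, 0]

```text
t: 18.42
tool_pos: [513.6, 168.7, 107.1]
tcp_rot: [-0.606, 0.795, 0.0, -0.0]
ft_force: [0.6, -0.1, -1.1]
width: 12.7
```

Run:
```python
from h import *
jig()
```

```text
TCP jig 6.37 -1.48 107.12 Fjig -0.6 -0.1 -1.1 w 12.7 t 18.43
```

Call:
jog_arm:
  fingers: [1, 1, 1]
  offset:
    - [0, 0, 0.2]
    - [0, 0, 0.1]
    - [0, 0, 0]
  yaw: [0, 0, 0]

```text
t: 18.8
tool_pos: [513.6, 168.9, 104.2]
tcp_rot: [-0.606, 0.795, 0.0, -0.0]
ft_force: [-0.7, 1.3, -0.8]
width: 13.0
```

Run:
```python
from h import *
jig()
```

```text
TCP jig 6.44 -1.61 104.24 Fjig 1.0 -1.1 -0.8 w 13.0 t 18.8
```

Call:
jog_arm:
  fingers: [1, 1, 1]
  offset:
    - [0, 0, 0.15]
    - [0, 0, 0.15]
    - [0, 0, 0]
  yaw: [0, 0, 0]

```text
t: 19.18
tool_pos: [513.5, 169.0, 101.3]
tcp_rot: [-0.606, 0.795, 0.0, -0.0]
ft_force: [-2.3, 1.3, 1.2]
width: 12.6
```

Run:
```python
from h import *
jig()
```

```text
TCP jig 6.54 -1.71 101.25 Fjig 2.5 -0.7 1.2 w 12.6 t 19.18
```

Call:
jog_arm:
  fingers: [1, 1, 1]
  offset:
    - [0, 0, 0.15]
    - [0, 0, 0.1]
    - [0, 0, 0]
  yaw: [0, 0, 0]

```text
t: 19.55
tool_pos: [513.7, 169.0, 98.8]
tcp_rot: [-0.606, 0.795, 0.0, 0.0]
ft_force: [-2.7, 1.5, 2.9]
width: 12.6
```

Run:
```python
from h import *
jig()
```

```text
TCP jig 6.4 -1.72 98.83 Fjig 3.0 -0.8 2.9 w 12.6 t 19.55
```

Contact with the eye is light (about 3 N). Continuing.

Call:
jog_arm:
  fingers: [1, 1, 1]
  offset:
    - [0, 0, 0.15]
    - [0, 0, 0.1]
    - [0, 0, 0]
  yaw: [0, 0, 0]

```text
t: 19.92
tool_pos: [513.7, 168.9, 96.2]
tcp_rot: [-0.606, 0.795, 0.0, -0.0]
ft_force: [-3.8, 3.3, 1.3]
width: 12.8
```

Run:
```python
from h import *
jig()
```

```text
TCP jig 6.41 -1.65 96.19 Fjig 4.5 -2.2 1.3 w 12.8 t 19.93
```

Call:
jog_arm:
  fingers: [1, 1, 1]
  offset:
    - [0, 0, 0.15]
    - [0, 0, 0.1]
    - [0, 0, 0]
  yaw: [0, 0, 0]

```text
t: 20.3
tool_pos: [513.7, 168.8, 93.7]
tcp_rot: [-0.606, 0.795, 0.0, -0.0]
ft_force: [-3.9, 3.6, 2.4]
width: 12.3
```

Run:
```python
from h import *
jig()
```

```text
TCP jig 6.39 -1.6 93.67 Fjig 4.7 -2.5 2.4 w 12.3 t 20.3
```

Call:
jog_arm:
  fingers: [1, 1, 1]
  offset:
    - [0, 0, 0.15]
    - [0, 0, 0.15]
    - [0, 0, 0]
  yaw: [0, 0, 0]

```text
t: 20.68
tool_pos: [513.6, 168.8, 90.6]
tcp_rot: [-0.606, 0.795, 0.0, -0.0]
ft_force: [-3.5, 2.3, 1.6]
width: 12.4
```

Run:
```python
from h import *
jig()
```

```text
TCP jig 6.4 -1.55 90.6 Fjig 4.0 -1.3 1.6 w 12.4 t 20.68
```

Call:
jog_arm:
  fingers: [1, 1, 1]
  offset:
    - [0, 0, 0.15]
    - [0, 0, 0.15]
    - [0, 0, 0]
  yaw: [0, 0, 0]

```text
t: 21.05
tool_pos: [513.6, 168.8, 87.6]
tcp_rot: [-0.606, 0.795, 0.0, -0.0]
ft_force: [-3.5, 3.5, 1.7]
width: 12.6
```

Run:
```python
from h import *
jig()
```

```text
TCP jig 6.4 -1.55 87.64 Fjig 4.3 -2.4 1.7 w 12.6 t 21.05
```

Call:
jog_arm:
  fingers: [1, 1, 1, 1]
  offset:
    - [0, 0, 0.15]
    - [0, 0, 0.15]
    - [0, 0, 0.15]
    - [0, 0, 0]
  yaw: [0, 0, 0, 0]

```text
t: 21.55
tool_pos: [513.7, 168.8, 83.2]
tcp_rot: [-0.606, 0.795, 0.0, -0.0]
ft_force: [-3.7, 3.2, 1.3]
width: 12.6
```

Run:
```python
from h import *
jig()
```

```text
TCP jig 6.38 -1.53 83.16 Fjig 4.5 -2.1 1.3 w 12.6 t 21.55
```

Call:
jog_arm:
  fingers: [1, 1, 1, 1]
  offset:
    - [0, 0, 0.15]
    - [0, 0, 0.15]
    - [0, 0, 0.1]
    - [0, 0, 0]
  yaw: [0, 0, 0, 0]

```text
t: 22.05
tool_pos: [513.7, 168.8, 79.2]
tcp_rot: [-0.606, 0.795, 0.0, -0.0]
ft_force: [-4.0, 3.6, 3.4]
width: 12.6
```

Run:
```python
from h import *
jig()
```

```text
TCP jig 6.36 -1.56 79.23 Fjig 4.8 -2.5 3.4 w 12.6 t 22.05
```

Call:
jog_arm:
  fingers: [1, 1, 1, 1]
  offset:
    - [0, 0, 0.1]
    - [0, 0, 0.1]
    - [0, 0, 0.1]
    - [0, 0, 0]
  yaw: [0, 0, 0, 0]

```text
t: 22.55
tool_pos: [513.6, 168.8, 76.2]
tcp_rot: [-0.606, 0.795, 0.0, -0.0]
ft_force: [-4.2, 2.9, 2.5]
width: 12.9
```

Run:
```python
from h import *
jig()
```

```text
TCP jig 6.44 -1.57 76.19 Fjig 4.8 -1.7 2.5 w 12.9 t 22.55
```

Call:
jog_arm:
  fingers: [1, 1]
  offset:
    - [0, 0, 0.1]
    - [0, 0, 0]
  yaw: [0, 0]

```text
t: 22.8
tool_pos: [513.6, 168.8, 75.2]
tcp_rot: [-0.606, 0.795, 0.0, -0.0]
ft_force: [-5.0, 3.2, 2.0]
width: 12.9
```

Run:
```python
from h import *
jig()
```

```text
TCP jig 6.44 -1.59 75.2 Fjig 5.6 -1.8 2.0 w 12.9 t 22.8
```

Call:
jog_arm:
  fingers: [1, 1]
  offset:
    - [0, 0, 0.1]
    - [0, 0, 0]
  yaw: [0, 0]

```text
t: 23.05
tool_pos: [513.6, 168.9, 74.5]
tcp_rot: [-0.606, 0.795, 0.0, -0.0]
ft_force: [-6.1, 2.2, 5.2]
width: 12.5
```

Run:
```python
from h import *
jig()
```

```text
TCP jig 6.41 -1.63 74.52 Fjig 6.5 -0.5 5.2 w 12.5 t 23.05
```

Call:
jog_arm:
  fingers: [1, 1]
  offset:
    - [0, 0, 0.1]
    - [0, 0, 0]
  yaw: [0, 0]

```text
t: 23.3
tool_pos: [513.7, 168.9, 74.4]
tcp_rot: [-0.606, 0.795, -0.0, -0.0]
ft_force: [-9.4, 1.2, 16.1]
width: 12.7
```

Run:
```python
from h import *
jig()
```

```text
TCP jig 6.35 -1.68 74.4 Fjig 9.4 1.3 16.1 w 12.7 t 23.3
```

The collar has seated: Fz rose to 16 N at TCP z 74.4, where 74.5 was expected. Relaxing the push and releasing.

Call:
jog_arm:
  fingers: [1, -0.4, -0.4, -0.4, -0.4, -0.4]
  offset:
    - [0, 0, -0.1]
    - [0, 0, 0]
    - [0, 0, 0]
    - [0, 0, 0]
    - [0, 0, 0]
    - [0, 0, 0]
  yaw: [0, 0, 0, 0, 0, 0]

```text
t: 24.05
tool_pos: [513.8, 168.7, 74.3]
tcp_rot: [-0.606, 0.795, -0.0, 0.0]
ft_force: [-0.1, 0.2, -0.4]
width: 60.1
```

Call:
jog_arm:
  fingers: [-0.4, -0.4, -0.4, -0.4, -0.4, -0.4, -0.4]
  offset:
    - [0, 0, -2]
    - [0, 0, -4]
    - [0, 0, -5]
    - [0, 0, -5]
    - [0, 0, 0]
    - [0, 0, 0]
    - [0, 0, 0]
  yaw: [0, 0, 0, 0, 0, 0, 0]

```text
t: 24.92
tool_pos: [513.1, 168.4, 233.4]
tcp_rot: [-0.606, 0.795, 0.0, -0.001]
ft_force: [-1.0, 0.0, -0.4]
width: 59.7
```

Run:
```python
from h import *
show()
I=manip.camera_info('wrist'); im=manip.grab_frame('wrist'); 
a=cv2.resize(im[0:260,190:330],None,fx=2.2,fy=2.2,interpolation=cv2.INTER_CUBIC)
im=manip.grab_frame('side'); b=cv2.resize(im[100:190,120:260],None,fx=3.4,fy=3.4,interpolation=cv2.INTER_CUBIC)
b=cv2.copyMakeBorder(b,0,a.shape[0]-b.shape[0],0,0,cv2.BORDER_CONSTANT)
save('f',np.hstack([a,b]))
for z in (66,71,104): print(z,proj(I,[514.2,168,z]))
```

```text
t 24.93 p [513.1 168.4 233.4] xang -105.34 zax [-0.002 -0.    -1.   ] F [-1.   0.  -0.4] w 59.7 j [ 0.2   0.17 -0.67  1.7   0.11  1.31 -2.32]
66 (np.float64(257.46827458357103), np.float64(173.31656754208663))
71 (np.float64(257.4476126478084), np.float64(174.49236854546717))
104 (np.float64(257.2938530768807), np.float64(183.24230658869504))
```

View pics/f.png

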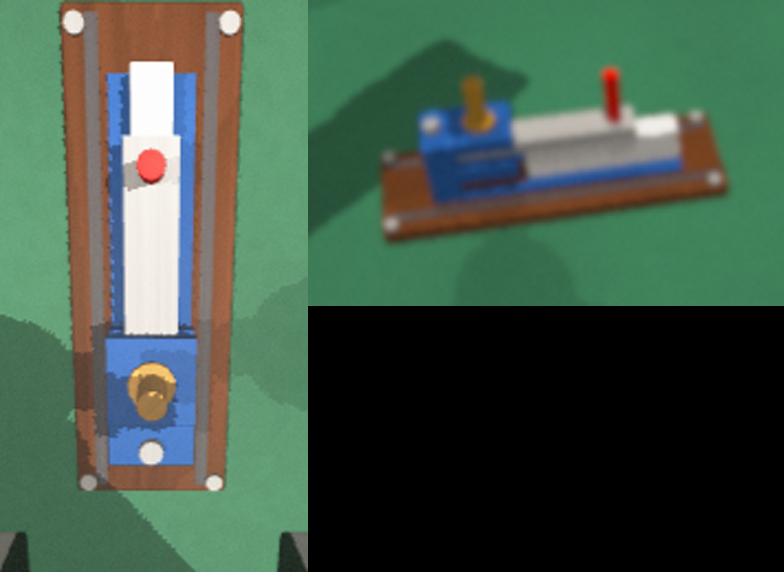

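The wrist view shows the collar flush on the yoke at (259,175), predicted (257,174.5), and the knob top at row 183, predicted 183.2. The pin is upright and the gripper is 160 mm clear. Handing in.

```bash
python3 -c "
from h import *
print(manip.close_job()); show()"
```

```text
the job is handed in; nothing more can be done
None
the job is handed in; nothing more can be done
```

The linkage is coupled and the job is handed in at about 25 s of the 69 s allowed; no verdict is reported.

- **Tab:** I pushed it by the red peg to its stop. The force rose from 6 N to about 20 N there, with the peg at jig x ≈ -91 and the hole at about +6, against the 97 mm expected between them.
- **Pin:** The brass pin went down through both ears and the eye. Drawing the tab back took about 2–6 N. The collar seated with 16 N of vertical force at TCP z 74.4 mm (expected 74.5), far below the 40 N limit.
- **Last checks:** After release, collar and knob top appear within 2 px of where an upright, fully seated pin should show in the wrist view. The gripper is about 160 mm clear and touches nothing.
- **Other objects:** I kept clear of the dark pin, tape, glue jar and screwdriver, but took no final picture of all four. The two cyan look-alike pins fell over on their own early on; the gripper was far above them.
- **Small disagreement:** Measured points on the jig's centre line were up to about 1.5 mm off in y, close to the camera's 2 mm accuracy. It caused no trouble in the fit.

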